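Hang a second dip basket on the draining hook

TASK

Hang the dip basket that stands on the bench on the draining hook, in front of the basket already hanging there: pass its eye over the upturned tip, lower it onto the bar, then slide it slowly back along the bar (a centimetre a second, so as not to knock) until it has pushed the hanging basket home against the clamped stop, and bear on it there for a moment with a light, steady push (about 5 to 10 N, never as much as 15). Leave both baskets hanging one right against the other, without lifting, tipping or knocking off the first, and leave the other glassware alone.

Things in the scene. Friction and masses are not known exactly. Their poses are not given: they have to be found in the camera images.
- spare: The loose basket on the bench: rigid steel, about 0.18 kg (varies), alike front and back. Origin: centre of its underside; z up, x along the tunnel of its eye, y across. From the underside up: slim open basket 32 (x) by 70 (y) by 45 tall, narrow neck, rectangular eye 62 to 101 up, grey grip block 101 to 137 up.
- spare_eye (a point): The loose basket's eye: a sleeve 40 long in x, 32 wide outside, open at both x ends; inside 24 wide (y) and 30 high. This point is the middle of the underside of its ceiling (the face that rests on the bar), 96 above the basket's origin; the ceiling is 5 thick.
- spare_grip (a point): Centre of the loose basket's upright grip block, 119 above its origin: 18 (x) by 24 (y) by 36 tall. Pinch it from above across its 24 mm, along y.
- hung: The basket already hanging on the bar by its eye: same shape, size, origin and axes as the loose one, mass about 0.18 kg. Its eye starts 4 to 45 mm in front of the stop; it slides on the bar with light friction (under 3 N). Steel on steel: touching it at much over 20 mm/s is already a knock of more than 15 N.
- hook: Fixed steel draining stand. Origin on the bench below the front face of its post (20 deep behind it, 30 wide, 196 tall); z up; the bar runs from the post along -x, 165 long. Foot: drip tray x -215 to 35, y -70 to 70, 14 tall. Baskets hang with undersides 89 above the bench.
- hook_bar (a point): Middle of the bar's flat top face, 80 in front of the post and 185 above the bench. Bar 12 wide, 8 thick. A stop block (16 along the bar, 36 wide, 34 tall) is clamped rigidly round it behind the hung basket; its place is not measured: front face somewhere 25 to 50 in front of the post. The hung basket's eye meets it when home.
- hook_tip (a point): Top of the bar's upturned end, which is 8 long (157 to 165 in front of the post), 12 wide and rises 10 above the bar's top face. Axes as the stand's: +x points along the bar to the post.
- reagent: Bystander: amber reagent bottle, 52 diameter, 110 tall, origin under its centre.
- vial_jar: Bystander: small glass jar with white cap, 44 diameter, 55 tall, origin under its centre.
- beaker: Bystander: open glass beaker, 66 diameter, 80 tall, origin under its centre.
Mind the look-alikes: they are no part of the job. Leave any green or red look-alike of the spare alone. Leave any pink look-alike of the hung alone.

How it is judged:
On the way, in this order (a step that is already met when the one before it is completed fails the run):
1. the loose basket's eye is passed over the hook's upturned tip (z of spare in the frame of hook between 0.083 and 0.113 m and y of spare in the frame of hook between -0.012 and 0.012 m and x of spare in the frame of hook above -0.183 m), for 0.1 s.
2. with both down on the bar, the second basket bears on the first (over 4 N for 0.2 s) (z of spare in the frame of hook between 0.083 and 0.095 m and y of spare in the frame of hook between -0.012 and 0.012 m and z of hung in the frame of hook between 0.083 and 0.095 m and y of hung in the frame of hook between -0.012 and 0.012 m and contact force between spare and hung above 4 N), for 0.2 s.
At the end, for the whole second after the job is handed in: Both baskets hang still and upright (0.12 rad) on the bar by their eyes, undersides 84-94 mm up, within 12 mm of the bar sideways; the second in front, behind the tip, in line within 0.3 rad, origins under 46 mm apart (eyes touching within 5 mm); the first pushed back from where it hung (z of spare in the frame of hook between 0.084 and 0.094 m and y of spare in the frame of hook between -0.012 and 0.012 m and z of hung in the frame of hook between 0.084 and 0.094 m and y of hung in the frame of hook between -0.012 and 0.012 m and horizontal distance between spare and hung below 0.046 m and distance of hung from where it was at the start of the episode above 0.002 m and x of spare in the frame of hook between -0.137 and -0.08 m and angle between the x axis of spare and the x axis of hook, either way round below 0.3 rad and angle between each of spare, hung's own z axis and vertical below 0.12 rad and linear speed of each of spare, hung below 0.03 m/s).
It fails at once if the first basket is pushed by the second with more than 15 N (contact force between spare and hung above 15 N).
It fails at once if the second basket is pressed on the stand with more than 60 N (contact force between spare and hook above 60 N).
It fails at once if the gripper pushes the first basket with more than 15 N (contact force between the fingers and hung above 15 N).
It fails at once if the first basket is lifted, tipped or knocked off the bar (z of hung in the frame of hook below 0.079 m or z of hung in the frame of hook above 0.103 m or angle between hung's own z axis and vertical above 0.35 rad).
It fails at once if a bystander is displaced by more than 15 mm (distance of any of reagent, vial_jar, beaker from where it was at the start of the episode above 0.015 m).
It also fails if it takes over 67 s, if anything falls off the work surface, if the arm or the gripper's body presses on something with over 40 N, if the wrist force passes 120 N, or if a joint passes its speed limit or range.

ROBOT

A 6-joint arm with a two-finger parallel gripper is mounted at the origin on the work surface. World frame = base frame: x ahead of the robot, y to its left, z up, the work surface at z = 0. Lengths are in m, angles in rad, forces in N, time in s.
With the tool pointing down it reaches from about 0.375 to 0.9 m from the base axis. Payload 3.1 kg.
Tool frame: the origin (TCP) lies on the centre line of the jaws, within the pads' length; the fingertips stand ahead of it and the grasp point (between the pads) lies 3 mm ahead of it (robot.tip_reach is the z of the fingertips in the tool frame, in m); z points along the fingers, y is the line along which they close (so a half turn about z gives the same grasp; the last joint's range is limited). The gripper opens to 87 mm and grips with 3 to 60 N. Pads are 19 mm wide; open, the fingers measure 117 mm over their backs; the gripper's body (75 mm by 190 mm) begins 51 mm behind the grasp point.
Start: joints at [-1.446, 0.527, 1.433, -0, 1.181, -0.178], TCP at [0.186, -0.597, 0.245] pointing down, gripper open.
Joint ranges: [-3.08, 3.08], [-0.75, 2.2], [0.22, 2.44], [-1.43, 4.57], [0, 2.65], [-2.85, 2.85]. Speed limits (rad/s): [2.79, 2.79, 3.14, 3.14, 3.14, 3.14].

INTERFACE

Orientations are given as a unit quaternion [x, y, z, w].
In Python, from rig import sensors, eyes, ticket, robot gives the robot as it stands.
- The arm moves only by the tool drive_tool, never from a script. Its argument "deltas" is a list that holds one entry, the list of rows, each a list of 6 numbers: the shift along the tool's x, y, z in mm, then the turn, a rotation vector about the tool's x, y, z in rad. A call has 1 to 8 rows; each row shifts and turns the commanded pose from where the row before left it, along the tool's axes as they then stand; what a row does not reach is not made up. A row lasts 1/12 s, in which the tool goes at most 41.7 mm and 7.16 degrees, less where a joint would pass 70% of its speed; a pose out of reach is approached as far as the arm can. A call is refused whole if a number of a shift passes 41.7 or a number of a turn 0.125, either way. A call with a gripper value outside its range is refused whole. "gripper" is the opening in per cent of the stroke, from 0 (shut) to 100 (fully open), set as the call begins (left out, the last holds). The fingers move at their own pace and stop on an object; "squeeze" is the grip in N (left out, the last holds). Time passes only in rows, so rows that do not move let the fingers close. It gives the time, the measured TCP pose, the force, the opening and the grip force at its end, in the units of the state.
- sensors.get_obs(): the state, without advancing time (a new reading comes with each control period).
- eyes.camera(name): name is "scene" or "top" or "wrist"; returns a dict with "img" (420x560x3 uint8, red, green, blue), "fov_y" (degrees; the focal length in pixels is half the picture's height over the tangent of half this angle, whatever the lens; pixels are square), "cx", "cy" (the principal point, pixels), "xyz" and "attitude" of the camera in the world; the wrist camera has in their place "hand_eye" (4x4, takes a point from camera to tool coordinates, whose origin is the TCP and whose axes are the flange's). Camera axes: x right, y up, looking along -z (the intrinsics and any distortion apply to the point x, -y, -z); pixel columns grow to the right and rows downward; lengths in m; the calibration is good to about 2 mm. A picture is of the moment at which its call begins: read the wrist's pose just before it. There is no depth.
- ticket.hand_in(): hands the job in; it is judged then, once.
The state is a dict: "time": time; "q": joint angles; "joint_velocities": joint speeds; "joint_torque": joint torques, N m; "position": TCP position; "tool_rot": TCP orientation; "ft_force": force on the tool from outside, world axes, zero at the start; "moment": the same for the moment, N m; "grip_width": finger opening in m; "grip_force": force on a finger pad.
Only numpy, scipy, OpenCV 4.12 (cv2) and the standard library are available. Lean on these libraries where they do the work, as an engineer would, in place of code of your own. Each camera call takes 0.05 s, during which the arm holds its last target. There are 200 camera calls.

## Working session

There is one attempt and no reset: what is moved stays moved. The work goes in short steps, Python scripts to look and compute and a tool call to move; the robot and the scene stay as the last step left them, time stands still between calls to the robot, and variables do not carry over. Pictures are saved under pics/ and viewed, at most 10 in all, crops included, and the job is handed in when it is done.

Besides the shell and the picture viewer there is one more tool, called after "Request:" as name([rows], argument=value, ...), one row to a line, values as JSON. drive_tool: Moves the arm, as the interface text tells. Its arguments: {"type":"object","properties":{"deltas":{"type":"array"},"gripper":{"type":"number"},"squeeze":{"type":"number"}},"required":["deltas"]}

```bash
mkdir -p pics; cat > h.py <<'E'
import numpy as np, cv2
from scipy.spatial.transform import Rotation as R
from rig import sensors, eyes, ticket, robot
def cam(n):
    o=sensors.get_obs(); c=eyes.camera(n); c['o']=o
    c['f']=c['img'].shape[0]/2/np.tan(np.radians(c['fov_y'])/2)
    if 'hand_eye' in c:
        T=np.eye(4);T[:3,:3]=R.from_quat(o['tool_rot']).as_matrix();T[:3,3]=o['position']
        T=T@np.array(c['hand_eye']); c['p'],c['R']=T[:3,3],T[:3,:3]
    else:
        c['p']=np.array(c['xyz']); c['R']=None
        a=np.array(c['attitude']); c['R']=a if a.shape==(3,3) else R.from_quat(a).as_matrix()
    return c
def ray(c,u,v):
    d=c['R']@np.array([(u-c['cx'])/c['f'],-(v-c['cy'])/c['f'],-1.]); return c['p'],d
def onz(c,u,v,z):
    p,d=ray(c,u,v); return p+d*(z-p[2])/d[2]
def tri(*prs):
    A=np.zeros((3,3));b=np.zeros(3)
    for p,d in prs:
        d=d/np.linalg.norm(d);M=np.eye(3)-np.outer(d,d);A+=M;b+=M@p
    return np.linalg.solve(A,b)
def proj(c,X):
    q=c['R'].T@(np.array(X)-c['p']); return c['cx']+c['f']*q[0]/-q[2], c['cy']-c['f']*q[1]/-q[2]
def save(n,im,s=1):
    cv2.imwrite('pics/'+n,cv2.resize(im[...,::-1],None,fx=s,fy=s,interpolation=cv2.INTER_CUBIC))
E
python3 - <<'E'
from h import *
a=cam('scene');b=cam('top')
for n,c in(('scene',a),('top',b)):
    save(n+'.png',c['img'],1.4); print(n,{k:v for k,v in c.items() if k not in('img','o')})
    import pickle; pickle.dump(c,open(n+'.pkl','wb'))
print(robot.tip_reach, a['o'])
E
```

```text
scene {'fov_y': 57.335722060579336, 'cx': 276.46171619174635, 'cy': 210.06594259943077, 'xyz': array([1.07949619, 0.21190912, 0.74180182]), 'attitude': array([0.20095685, 0.32167559, 0.77051478, 0.51229691]), 'f': np.float64(384.08416079289725), 'p': array([1.07949619, 0.21190912, 0.74180182]), 'R': array([[-0.39433644, -0.66017885,  0.63926728],
       [ 0.91875052, -0.26815338,  0.28981245],
       [-0.01990637,  0.70161075,  0.71228231]])}
top {'fov_y': 42.27028647007275, 'cx': 272.4386818746385, 'cy': 224.7208023947843, 'xyz': array([ 0.44866646, -0.02335793,  1.38039292]), 'attitude': array([ 0.026633  , -0.02163417, -0.70059953,  0.71272922]), 'f': np.float64(543.2354015006177), 'p': array([ 0.44866646, -0.02335793,  1.38039292]), 'R': array([[ 0.01738452,  0.99752315, -0.06815674],
       [-0.99982788,  0.01690197, -0.00765045],
       [-0.00647952,  0.06827801,  0.99764529]])}
0.022 {'time': 0.0, 'q': array([-1.44648344e+00,  5.28436703e-01,  1.43390832e+00,  4.70507573e-06,
        1.18138454e+00, -1.78481923e-01]), 'joint_velocities': array([ 1.48018450e-03, -6.67978664e-05,  1.31408291e-03, -5.46452013e-05,
       -5.00267480e-04, -3.31330840e-04]), 'joint_torque': array([-4.21809646e-04, -4.40043819e+01, -1.76594514e+01,  6.32961025e-02,
        5.82491979e-02, -1.68485476e-04]), 'position': array([ 0.18632187, -0.59586295,  0.24358777]), 'tool_rot': array([ 9.88560857e-01,  1.50818730e-01,  3.11097283e-05, -1.06800509e-03]), 'ft_force': array([ 0.32939897, -0.58680654, -1.04996069]), 'moment': array([-0.01435334,  0.01202236, -0.01002886]), 'grip_force': 0.0, 'grip_width': 0.08734401141356389}
```

View pics/scene.png

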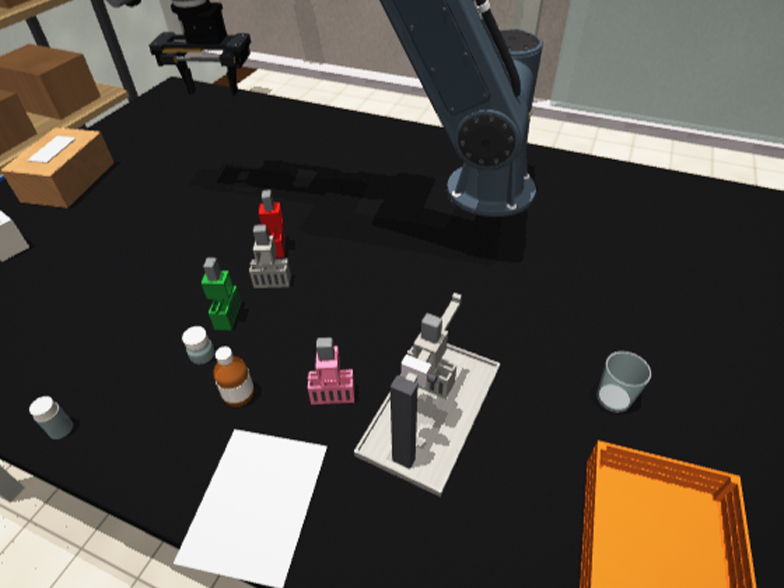

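View pics/top.png

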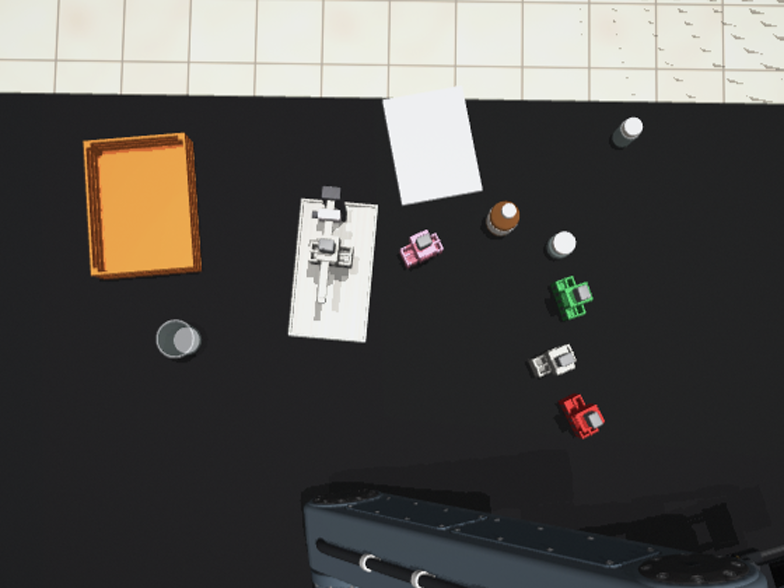

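The loose steel basket is at scene (268,258) and top (557,360). Its look-alikes are red (top 583,415), green (572,297) and pink (422,248). The one hanging on the bar is at top (328,250). By colour I choose the steel-white one, and a wrist crop will check it.

```bash
python3 - <<'E'
from h import *
import pickle
s=pickle.load(open('scene.pkl','rb'));t=pickle.load(open('top.pkl','rb'))
k=1/1.4
print('spare grip top',onz(t,565*k,359*k,.137),onz(s,262*k,230*k,.137),tri(ray(t,565*k,359*k),ray(s,262*k,230*k)))
print('red grip',onz(t,595*k,421*k,.137))
for u,v in((303,199),(378,205),(366,342),(289,335)): print('tray T',onz(t,u*k,v*k,.014))
for u,v in((498,363),(440,492),(356,453)): print('tray S',onz(s,u*k,v*k,.014))
print('tip',onz(t,321*k,301*k,.195),onz(s,457*k,296*k,.195))
print('hunggrip',onz(t,327*k,246*k,.226))
# tray mask in top
im=t['img'];hsv=cv2.cvtColor(im,cv2.COLOR_RGB2HSV)
m=((hsv[...,1]<40)&(hsv[...,2]>90)).astype(np.uint8)
n,l,st,ce=cv2.connectedComponentsWithStats(m)
for i in range(1,n):
    if st[i,4]>60: print(st[i],ce[i])
E
```

```text
spare grip top [ 0.46617894 -0.31423641  0.137     ] [ 0.47253572 -0.30702635  0.137     ] [ 0.46557105 -0.31473996  0.12963487]
red grip [ 0.36671347 -0.36285654  0.137     ]
tray T [0.75058522 0.13356657 0.014     ]
tray T [ 0.7417106  -0.00319657  0.014     ]
tray T [0.49222561 0.01395364 0.014     ]
tray T [0.50243524 0.15271308 0.014     ]
tray S [0.50538361 0.15244971 0.014     ]
tray S [0.75384949 0.13658881 0.014     ]
tray S [0.74557636 0.0030212  0.014     ]
tip [0.54939328 0.08064266 0.195     ] [0.55490253 0.08283309 0.195     ]
hunggrip [0.63143361 0.07065789 0.226     ]
[    0     0   560   147 43776] [287.07766813  41.7311769 ]
[443  84  16  16 197] [450.75126904  91.14720812]
[230 133  13   9 104] [236.10576923 137.10576923]
[ 206  142   64  103 5339] [237.53324593 193.78778798]
[358 145  11  11  91] [362.97802198 150.06593407]
[348 153  19  15  68] [354.19117647 162.61764706]
[294 164  18  20 151] [302.46357616 172.87417219]
[392 165  20  19 269] [401.62825279 173.83643123]
[413 204   9  11  67] [416.71641791 208.58208955]
[112 228  31  28 399] [129.5914787  241.85463659]
[392 246  20  22 279] [401.79569892 255.81362007]
[380 254  14  15 105] [385.67619048 260.94285714]
[420 295  10  11  72] [424.76388889 299.69444444]
[257 396  11  13  75] [260.78666667 401.26666667]
[293 408  13  12  78] [297.3974359  412.91025641]
```

Request:
drive_tool([
  [[32, -17, -7, 0, 0, 0], [32, -17, -7, 0, 0, 0], [32, -17, -7, 0, 0, 0], [32, -17, -7, 0, 0, 0], [32, -17, -7, 0, 0, 0], [32, -17, -7, 0, 0, 0], [32, -17, -7, 0, 0, 0], [32, -17, -7, 0, 0, 0]],
])

```text
time: 0.77
position: [0.391, -0.3887, 0.3005]
tool_rot: [0.989, 0.151, -0.0, -0.0]
ft_force: [0.2, -1.4, 0.4]
grip_width: 0.087
grip_force: 0.0
```

Request:
drive_tool([
  [[32, -17, -7, 0, 0, 0], [20, -10, -7, 0, 0, 0], [0, 0, 0, 0, 0, 0], [0, 0, 0, 0, 0, 0]],
])

```text
time: 1.1
position: [0.4324, -0.3482, 0.3146]
tool_rot: [0.988, 0.152, -0.0, 0.0]
ft_force: [-0.2, -1.0, -0.4]
grip_width: 0.0871
grip_force: 0.0
```

```bash
python3 - <<'E'
from h import *
c=cam('wrist');print(c['o']['position'],c['hand_eye'],proj(c,[.466,-.314,.137]),proj(c,[.466,-.314,0]))
save('w1.png',c['img'],1.4)
import pickle; pickle.dump(c,open('w1.pkl','wb'))
E
```

```text
[ 0.43238437 -0.34821861  0.31463332] [[ 2.17651532e-04  9.69785556e-01  2.43958867e-01  6.63620049e-02]
 [ 9.99999781e-01 -3.63677986e-04  5.53528450e-04 -1.00281804e-03]
 [ 6.25526365e-04  2.43958693e-01 -9.69785422e-01 -1.40208960e-01]
 [ 0.00000000e+00  0.00000000e+00  0.00000000e+00  1.00000000e+00]] (np.float64(255.16531698102372), np.float64(155.0426127963134)) (np.float64(261.85522669145297), np.float64(147.30064203188397))
```

View pics/w1.png

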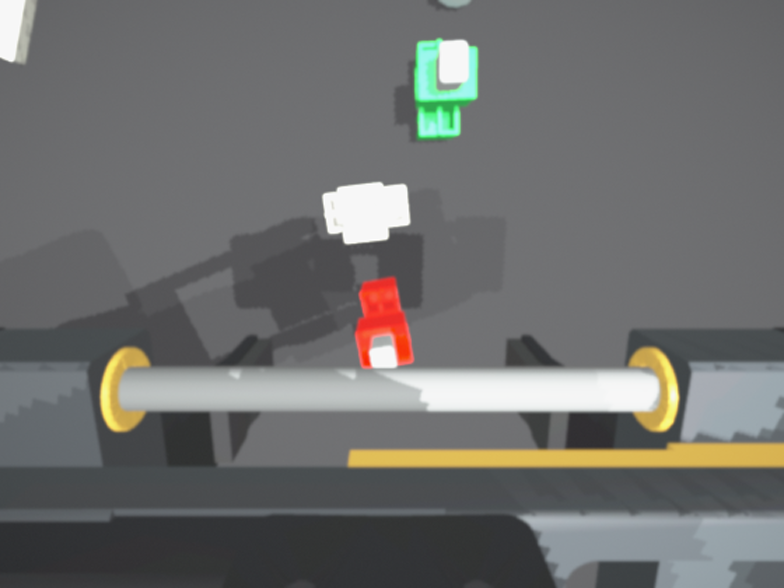

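The wrist view confirms the steel-white basket at (366,212), with red below it at (384,325) and green above at (447,88). It is overexposed, so I'll stretch the crop and fit the outline.

```bash
python3 - <<'E'
from h import *
import pickle
c=pickle.load(open('w1.pkl','rb'))
im=c['img'][115:190,210:310].astype(int)
g=im.min(2); st=np.clip((g-200)*255/55,0,255).astype(np.uint8)
save('w1c.png',np.hstack([im.astype(np.uint8),np.dstack([st]*3)]),4)
m=np.zeros(c['img'].shape[:2],np.uint8); m[115:190,210:310]=(g>190)
cn=max(cv2.findContours(m,0,2)[0],key=cv2.contourArea)
print(cv2.minAreaRect(cn),cv2.boundingRect(cn))
t=pickle.load(open('top.pkl','rb'))
save('topc.png',t['img'][235:280,370:425],8)
E
```

```text
((261.7384948730469, 151.40771484375), (41.4276008605957, 60.40491485595703), 82.87498474121094) (230, 130, 63, 44)
```

View pics/w1c.png

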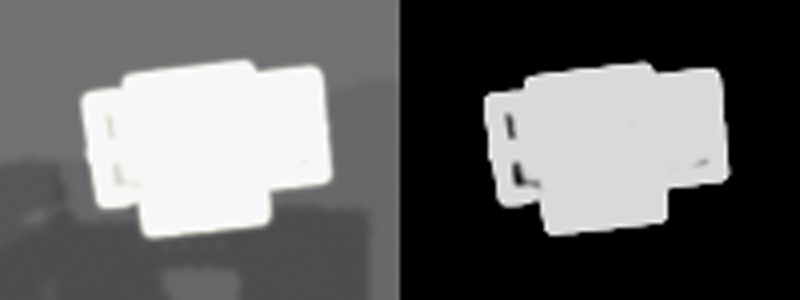

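View pics/topc.png

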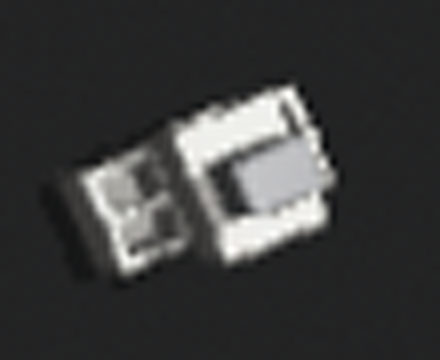

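```bash
python3 - <<'E'
from h import *
import pickle
c=pickle.load(open('w1.pkl','rb'));print(c['p'])
for z,P in((.101,[(123,75),(253,62),(270,222),(147,237)]),(.045,[(82,95),(322,67),(332,182),(100,208)])):
    X=np.array([onz(c,210+u/4,115+v/4,z)[:2] for u,v in P])
    d=X[1]-X[0]+X[2]-X[3]; e=X[3]-X[0]+X[2]-X[1]
    print(X.mean(0),np.linalg.norm(d)/2,np.linalg.norm(e)/2,'y yaw',np.arctan2(d[1],d[0]),'x yaw',np.arctan2(e[1],e[0])); print(X)
t=pickle.load(open('top.pkl','rb'))
# top grip corners in crop (8x, offset 370,235)
P=[(236,175),(312,138),(333,180),(250,213)]
X=np.array([onz(t,370+u/8,235+v/8,.137)[:2] for u,v in P]);print(X,X.mean(0))
P=[(178,125),(290,88),(328,222),(228,262)]
X=np.array([onz(t,370+u/8,235+v/8,.101)[:2] for u,v in P]);print(X,X.mean(0))
d=X[1]-X[0]+X[2]-X[3];print(np.arctan2(d[1],d[0]))
E
```

```text
[ 0.49540058 -0.32719639  0.45481356]
[ 0.46657879 -0.31621708] 0.033714477902181676 0.04230207081276631 y yaw -1.1559361940984159 x yaw -2.720482193632061
[[ 0.47919767 -0.29188046]
 [ 0.49256628 -0.32326171]
 [ 0.45418032 -0.34002702]
 [ 0.44037088 -0.30969914]]
[ 0.46632337 -0.31652415] 0.07272950488015231 0.034541255096067015 y yaw -1.152868098289658 x yaw -2.7225453289841264
[[ 0.46720447 -0.27605051]
 [ 0.49699491 -0.34294329]
 [ 0.4651704  -0.35657482]
 [ 0.4359237  -0.29052799]]
[[ 0.46500128 -0.30496383]
 [ 0.47591688 -0.32659803]
 [ 0.46405634 -0.33257829]
 [ 0.45425669 -0.30896314]] [ 0.4648078  -0.31827582]
[[ 0.47984171 -0.29608895]
 [ 0.49127145 -0.32892116]
 [ 0.45218241 -0.34006683]
 [ 0.43997804 -0.31081324]] [ 0.4658184  -0.31897255]
-1.2070653450409252
```

Request:
drive_tool([
  [[21, -10, 0, 0, 0, 0], [21, -10, 0, 0, 0, -0.112], [0, 0, 36, 0, 0, 0], [0, 0, 36, 0, 0, 0], [0, 0, 36, 0, 0, 0], [0, 0, 0, 0, 0, 0], [0, 0, 0, 0, 0, 0]],
])

```text
time: 1.73
position: [0.464, -0.3176, 0.2046]
tool_rot: [0.979, 0.205, -0.002, -0.002]
ft_force: [-0.4, -0.2, 0.9]
grip_width: 0.0866
grip_force: 0.0
```

```bash
python3 - <<'E'
from h import *
c=cam('wrist');o=c['o'];print(o['position'],R.from_quat(o['tool_rot']).as_matrix()[:2,0])
for z in(.137,.101): print(proj(c,[.4663,-.3165,z]))
hsv=cv2.cvtColor(c['img'],cv2.COLOR_RGB2HSV)
save('w2.png',c['img'],1)
E
```

```text
[ 0.46396973 -0.31761244  0.20461177] [0.916015   0.40113678]
(np.float64(279.74687401841504), np.float64(228.95885777087474))
(np.float64(279.75327757123137), np.float64(215.02396335020464))
```

View pics/w2.png

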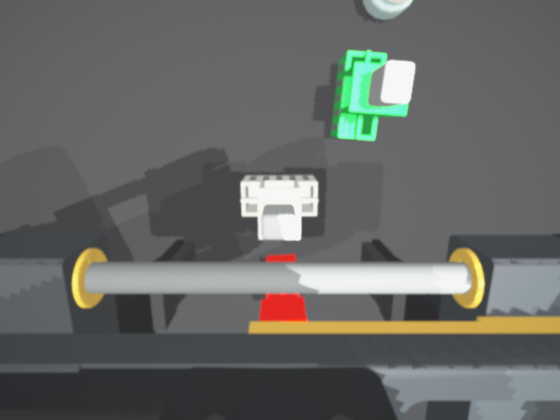

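The wrist view has the basket centred at column 279 and square to the fingers. Next I go down and grip.

Request:
drive_tool([
  [[2, 0, 30, 0, 0, 0], [0, 0, 30, 0, 0, 0], [0, 0, 15, 0, 0, 0], [0, 0, 6, 0, 0, 0], [0, 0, 0, 0, 0, 0], [0, 0, 0, 0, 0, 0]],
])

```text
time: 2.28
position: [0.4688, -0.3182, 0.1275]
tool_rot: [0.979, 0.206, 0.001, 0.002]
ft_force: [0.4, 0.4, 0.6]
grip_width: 0.0871
grip_force: 0.0
```

Request:
drive_tool([
  [[0, 0, 0, 0, 0, 0], [0, 0, 0, 0, 0, 0], [0, 0, 0, 0, 0, 0], [0, 0, 0, 0, 0, 0], [0, 0, 0, 0, 0, 0], [0, 0, 0, 0, 0, 0], [0, 0, 0, 0, 0, 0], [0, 0, 0, 0, 0, 0]],
], gripper=0, squeeze=35)

```text
time: 2.95
position: [0.4677, -0.3166, 0.1255]
tool_rot: [0.979, 0.206, -0.0, -0.0]
ft_force: [0.1, -0.4, 0.4]
grip_width: 0.042
grip_force: 0.0
```

Request:
drive_tool([
  [[0, 0, 0, 0, 0, 0], [0, 0, 0, 0, 0, 0], [0, 0, 0, 0, 0, 0], [0, 0, 0, 0, 0, 0], [0, 0, 0, 0, 0, 0], [0, 0, 0, 0, 0, 0], [0, 0, 0, 0, 0, 0]],
])

```text
time: 3.53
position: [0.4677, -0.3166, 0.1254]
tool_rot: [0.979, 0.206, -0.0, -0.0]
ft_force: [-0.4, -0.5, -1.4]
grip_width: 0.0238
grip_force: 35.0
```

Request:
drive_tool([
  [[0, 0, -10, 0, 0, 0], [0, 0, -25, 0, 0, 0], [0, 0, -35, 0, 0, 0], [0, 0, -35, 0, 0, 0], [0, 0, -30, 0, 0, 0], [0, 0, -15, 0, 0, 0], [8, -16, 0, 0, 0, 0], [15, -33, 0, 0, 0, 0]],
])

```text
time: 4.2
position: [0.4701, -0.2656, 0.2772]
tool_rot: [0.979, 0.204, 0.002, 0.003]
ft_force: [1.1, 0.5, -1.9]
grip_width: 0.0232
grip_force: 35.0
```

Request:
drive_tool([
  [[15, -33, 0, 0, 0, 0], [15, -33, 0, 0, 0, 0], [15, -33, 0, 0, 0, 0], [15, -33, 0, 0, 0, 0], [15, -33, 0, 0, 0, 0], [15, -33, 0, 0, 0, 0], [15, -33, 0, 0, 0, 0], [15, -33, 0, 0, 0, 0]],
])

```text
time: 4.87
position: [0.4705, 0.03, 0.2748]
tool_rot: [0.979, 0.206, -0.001, -0.001]
ft_force: [0.4, 0.0, -1.6]
grip_width: 0.0238
grip_force: 35.0
```

Request:
drive_tool([
  [[15, -33, 0, 0, 0, 0], [7, -18, 0, 0, 0, 0.08], [0, 0, 0, 0, 0, 0.1], [0, 0, 0, 0, 0, 0.1], [0, 0, 0, 0, 0, 0.1], [0, 0, 0, 0, 0, 0.106], [0, 0, 0, 0, 0, 0], [0, 0, 0, 0, 0, 0]],
])

```text
time: 5.53
position: [0.4708, 0.0835, 0.2749]
tool_rot: [0.999, -0.034, -0.001, -0.0]
ft_force: [0.1, 0.0, -1.9]
grip_width: 0.0236
grip_force: 35.0
```

```bash
python3 - <<'E'
from h import *
import pickle
c=cam('wrist');o=c['o'];print(o['position'],R.from_quat(o['tool_rot']).as_matrix()[:2,0],o['ft_force'],o['q'])
for x in(-.215,-.165,-.08,0): X=np.array([.7117,.0677])+x*np.array([.9973,-.0727]);print(X,proj(c,[*X,.185]))
save('w3.png',c['img'],1.4); pickle.dump(c,open('w3.pkl','wb'))
c=cam('top'); pickle.dump(c,open('top2.pkl','wb'))
c=cam('scene'); pickle.dump(c,open('scene2.pkl','wb'))
E
```

```text
[0.47075148 0.08346783 0.27494267] [ 0.99767758 -0.06807676] [ 0.10289802  0.02508309 -1.8649762 ] [-5.89392365e-02  2.90097288e-01  1.75104720e+00  2.07807441e-04
  1.10268171e+00  1.57989293e+00]
[0.4972805 0.0833305] (np.float64(276.8722793472114), np.float64(186.48567151490076))
[0.5471455 0.0796955] (np.float64(277.19245394751664), np.float64(112.580390432411))
[0.631916 0.073516] (np.float64(277.8274604421737), np.float64(-33.996925294996885))
[0.7117 0.0677] (np.float64(278.56018892634967), np.float64(-203.13121804822853))
```

View pics/w3.png

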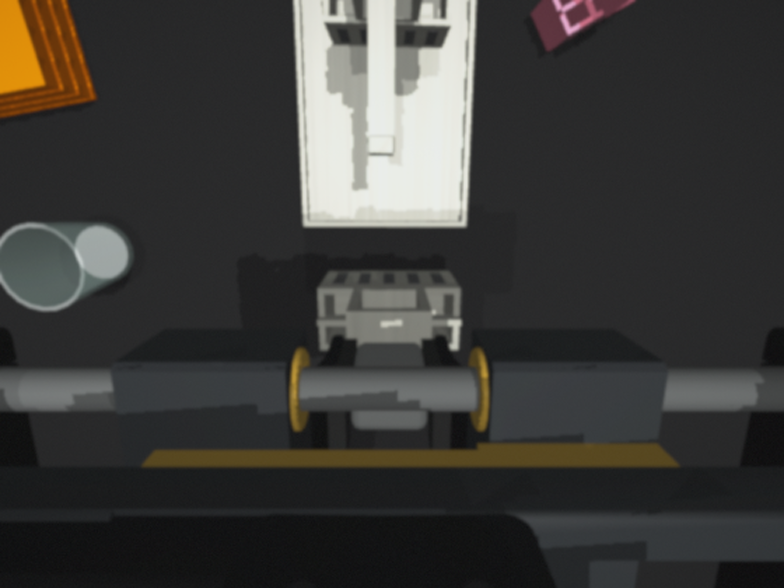

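```bash
python3 - <<'E'
from h import *
import pickle
c=pickle.load(open('w3.pkl','rb'));o=c['o'];M=R.from_quat(o['tool_rot']).as_matrix();P=o['position']
T=lambda X:M.T@(X-P)*1000
g=cv2.cvtColor(c['img'],cv2.COLOR_RGB2GRAY).astype(float)
def edges(r,a,b):
    row=cv2.GaussianBlur(g,(1,3),0)[r,a:b]; d=np.diff(row); return a+int(d.argmax())+.5,a+int(d.argmin())+.5, row.astype(int)
for r in (20,45,70,104): print(r,*edges(r,250,300)[:2],edges(r,250,300)[2][5:40])
for u,v in((369,135),(394,135),(369,154),(394,154)): print('tip tool mm',T(onz(c,u/1.4,v/1.4,.195)),onz(c,u/1.4,v/1.4,.195))
for u,v in((366,5),(397,5)): print('bar',T(onz(c,u/1.4,v/1.4,.185)))
for u,v in((304,226),(466,226),(296,5),(476,5)): print('tray',T(onz(c,u/1.4,v/1.4,.014)))
zb=P[2]-.1254
for u,v in((347,312),(432,312)): print('eye front top',T(onz(c,u/1.4,v/1.4,zb+.101)))
for u,v in((318,290),(461,290)): print('basket front',T(onz(c,u/1.4,v/1.4,zb+.045)))
E
```

```text
20 261.5 281.5 [ 63  61  58  58  57  58  84 145 205 225 229 229 229 229 229 229 230 229
 229 228 227 227 226 226 226 220 191 136  84  66  64  64  64  63  62]
45 262.5 281.5 [130 130 130 131 132 133 145 178 217 230 232 232 232 232 232 232 232 232
 232 232 231 231 231 231 231 227 211 170 141 134 133 133 133 132 132]
70 262.5 281.5 [166 165 166 166 168 169 172 192 220 231 234 234 234 233 233 233 234 234
 234 234 233 233 233 233 233 231 225 219 213 211 211 213 218 226 230]
104 262.5 251.5 [170 170 170 172 173 175 182 195 212 227 233 234 234 234 234 234 234 233
 232 232 233 233 234 234 230 214 193 202 214 217 217 218 222 230 234]
tip tool mm [ 85.99271296 -10.01817317  79.75231804] [0.55704954 0.08763391 0.195     ]
tip tool mm [85.99485165  1.27149527 79.7504514 ] [0.55628311 0.07637029 0.195     ]
tip tool mm [ 77.78560298 -10.10264729  79.77067606] [0.5488672  0.08827691 0.195     ]
tip tool mm [77.787892    1.29650316 79.76879103] [0.54809347 0.07690405 0.195     ]
bar [141.46011074 -11.19152812  89.62855893]
bar [141.46171954   2.54152011  89.62629052]
tray [ 28.07477986 -74.21559916 260.89281491]
tray [ 28.10915934  65.55783557 260.86968704]
tray [197.58100231 -72.77092467 260.51370552]
tray [197.59728877  66.25294894 260.49074171]
eye front top [ 18.76750648 -16.56046075  24.36084427]
eye front top [18.77710663 14.9529216  24.35562572]
basket front [ 13.93066839 -35.82088773  80.37497233]
basket front [13.95096668 34.39075256 80.36334786]
```

The tip is at (381,145) in the 1.4x view, 4.4 mm to tool −y, and parallel to the tool. The held eye at (390,312) is 0.8 mm to −y, so I shift −3.6 mm in y. Then I approach the tip and go down to passing height.

Request:
drive_tool([
  [[6, -3.6, 10, 0, 0, 0], [8, 0, 12, 0, 0, 0], [8, 0, 12, 0, 0, 0], [6, 0, 9, 0, 0, 0], [2, 0, 0.5, 0, 0, 0], [0, 0, 0, 0, 0, 0], [0, 0, 0, 0, 0, 0], [0, 0, 0, 0, 0, 0]],
])

```text
time: 6.35
position: [0.5022, 0.0845, 0.2325]
tool_rot: [0.999, -0.036, 0.0, -0.0]
ft_force: [0.3, 0.4, -2.5]
grip_width: 0.0235
grip_force: 35.0
```

```bash
python3 - <<'E'
from h import *
import pickle
c=cam('wrist');o=c['o'];print(o['position'],o['tool_rot'],o['ft_force'])
save('w4.png',c['img'],1.4); pickle.dump(c,open('w4.pkl','wb'))
s=cam('scene'); pickle.dump(s,open('scene3.pkl','wb'))
save('s3.png',s['img'][170:340,220:380],4)
E
```

```text
[0.5022073  0.08446528 0.23246421] [ 9.99369101e-01 -3.55153499e-02  2.46153164e-04 -1.54201449e-05] [ 0.26848491  0.36685462 -2.51434031]
```

View pics/w4.png

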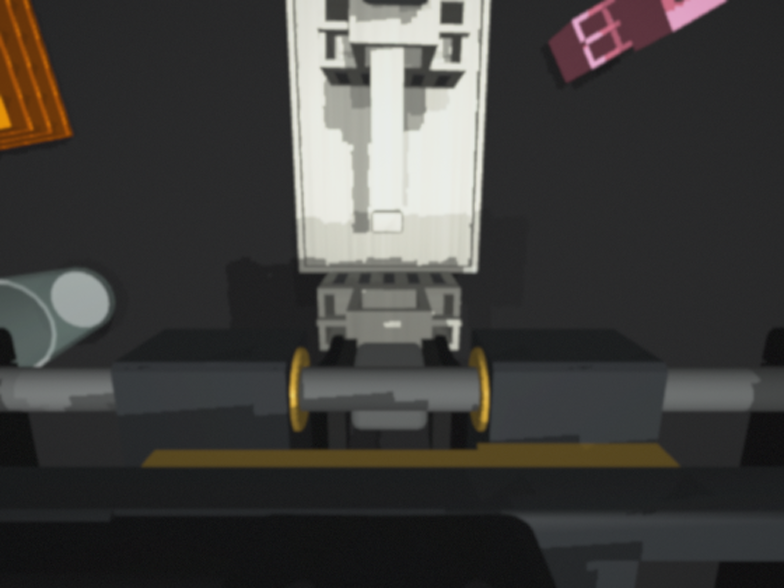

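View pics/s3.png

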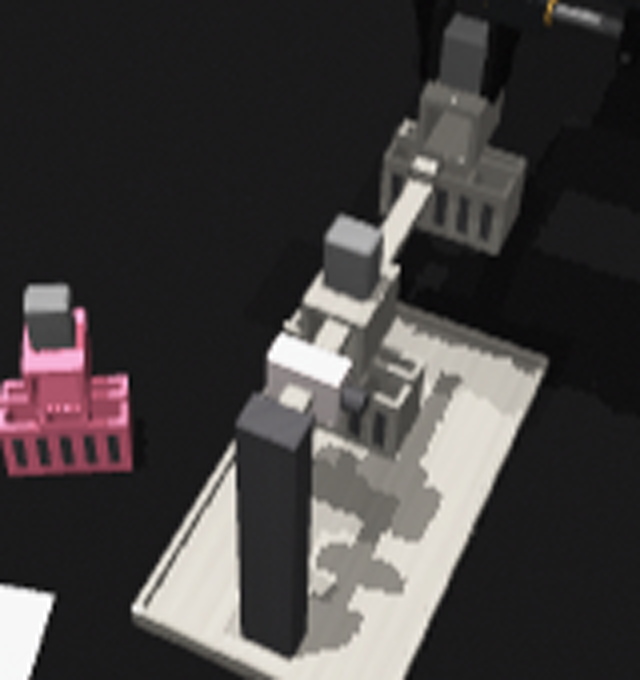

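Tip at (387,222), hung eye's front edge at row ~45, and held eye at (390,312), so everything lines up. Now I get distances from these.

```bash
python3 - <<'E'
from h import *
import pickle
c=pickle.load(open('w4.pkl','rb'));o=c['o'];M=R.from_quat(o['tool_rot']).as_matrix();P=o['position']
T=lambda u,v,z:np.round(M.T@(onz(c,u/1.4,v/1.4,z)-P)*1000,1)
print('tip',T(372,232,.195),T(402,232,.195),T(372,212,.195))
print('bar',T(371,60,.185),T(404,60,.185))
print('hung eye front',T(348,44,.19),T(437,44,.19))
zb=P[2]-.1254
print('held',T(347,312,zb+.101),T(432,312,zb+.101))
g=cv2.cvtColor(c['img'],cv2.COLOR_RGB2GRAY);print(g[20:45,277],g[20:50,255])
# held basket height: triangulate grip top in scene view vs wrist plane
s=pickle.load(open('scene3.pkl','rb'))
# scene crop 4x offset (220,170): held eye front top edge ends; hung eye front; stop top edges
for n,(u,v),z in(('held eye front topL',(497,112),zb+.101),('held eye frontR',(420,90),zb+.101),('stop front top far',(277,338),.202),('hung eye topfrontR',(398,268),.19),('hung eye back R',(360,318),.19),('hung grip top',(355,232),.226)):
    X=onz(s,220+u/4,170+v/4,z);print(n,np.round(M.T@(X-P)*1000,1))
# held basket bottom pixel prediction check
for X in ([-20,16,0.101],[20,16,.101],[20,-16,.101],[16,35,0],[16,-35,0]):
    W=P+M@np.array([X[0]-1.2,X[1]-.8,0]);W[2]=zb+X[2];u,v=proj(s,W);print(X,(u-220)*4,(v-170)*4)
E
```

```text
tip [46.9 -7.5 37.5] [46.9  4.  37.5] [54.5 -7.4 37.5]
bar [109.5  -7.7  47.5] [109.5   4.6  47.5]
hung eye front [113.5 -15.7  42.5] [113.5  16.2  42.5]
held [ 18.8 -16.6  24.4] [18.8 15.  24.4]
[228 229 229 229 230 230 230 230 229 223 195 136 104 130 169 207 225 231
 231 232 232 232 232 232 232] [222 222 222 222 222 222 223 223 219 202 160 105  71  65  63  64  65  65
  66  65  66  67  67  69  71  75  80  79  74  68]
held eye front topL [ 14.3 -23.8  24.4]
held eye frontR [16.2 16.8 24.4]
stop front top far [187.2  14.4  30.6]
hung eye topfrontR [116.2 -14.3  42.5]
hung eye back R [151.6 -10.4  42.5]
hung grip top [134.5   1.2   6.5]
[-20, 16, 0.101] -70.98154069448287 -1329.3507771488757
[20, 16, 0.101] 6124.374334241744 -1770.7220392077688
[20, -16, 0.101] -374.89726379645856 -1453.5136589277477
[16, 35, 0] -17764.5796621046 -449.6975953253484
[16, -35, 0] -1681.8400562888264 -1413.957628339448
```

Request:
drive_tool([
  [[3, -0.5, 2, 0, 0, 0], [6, 0, 0, 0, 0, 0], [6, 0, 0, 0, 0, 0], [6, 0, 0, 0, 0, 0], [6, 0, 0, 0, 0, 0], [6, 0, 0, 0, 0, 0], [6, 0, 0, 0, 0, 0], [6, 0, 0, 0, 0, 0]],
])

```text
time: 7.12
position: [0.5478, 0.0816, 0.2299]
tool_rot: [0.999, -0.036, -0.0, -0.0]
ft_force: [-0.1, -0.2, -2.5]
grip_width: 0.0238
grip_force: 35.0
```

Request:
drive_tool([
  [[6, 0, 0, 0, 0, 0], [6, 0, 0, 0, 0, 0], [6, 0, 0, 0, 0, 0], [6, 0, 0, 0, 0, 0], [6, 0, 0, 0, 0, 0], [5, 0, 0, 0, 0, 0], [0, 0, 0, 0, 0, 0], [0, 0, 0, 0, 0, 0]],
])

```text
time: 7.78
position: [0.5822, 0.0792, 0.23]
tool_rot: [0.999, -0.036, -0.0, -0.0]
ft_force: [-0.2, 0.4, -2.5]
grip_width: 0.0239
grip_force: 35.0
```

```bash
python3 - <<'E'
from h import *
c=cam('wrist');o=c['o'];print(o['position'],o['tool_rot'],o['ft_force'],o['moment'])
save('w5.png',c['img'][100:320,170:390],2.7)
E
```

```text
[0.58219023 0.07916508 0.22995543] [ 9.99365027e-01 -3.56302424e-02 -1.68847072e-04 -9.13089981e-06] [-0.16921424  0.36512006 -2.52081581] [-0.0240203   0.04543843  0.02292184]
```

View pics/w5.png

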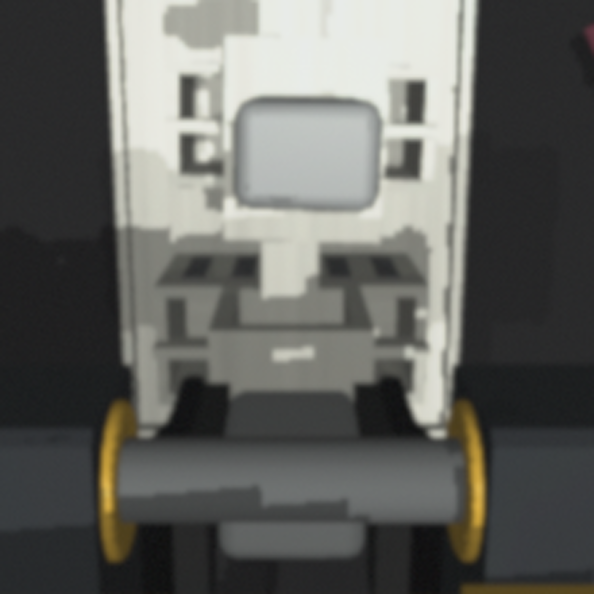

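The bar now enters the held eye. The hung eye's front edge is at crop row 240 and the held one at 328, about 15 mm apart. I go 4 mm further, then lower.

Request:
drive_tool([
  [[2, 0, 0, 0, 0, 0], [2, 0, 0, 0, 0, 0], [0, 0, 3, 0, 0, 0], [0, 0, 4, 0, 0, 0], [0, 0, 4, 0, 0, 0], [0, 0, 2, 0, 0, 0], [0, 0, 0, 0, 0, 0], [0, 0, 0, 0, 0, 0]],
])

```text
time: 8.5
position: [0.5858, 0.079, 0.2167]
tool_rot: [0.999, -0.036, -0.0, -0.0]
ft_force: [-0.1, -0.9, -3.2]
grip_width: 0.0237
grip_force: 35.0
```

Request:
drive_tool([
  [[0, 0, 0.7, 0, 0, 0], [0, 0, 0.7, 0, 0, 0], [0, 0, 0.6, 0, 0, 0], [0, 0, 0, 0, 0, 0], [0, 0, 0, 0, 0, 0]],
])

```text
time: 8.92
position: [0.586, 0.0789, 0.2151]
tool_rot: [0.999, -0.036, 0.0, 0.0]
ft_force: [-0.3, 0.5, -2.6]
grip_width: 0.0239
grip_force: 35.0
```

Request:
drive_tool([
  [[0, 0, 0.5, 0, 0, 0], [0, 0, 0, 0, 0, 0], [0, 0, 0, 0, 0, 0]],
])

```text
time: 9.17
position: [0.5861, 0.0789, 0.2146]
tool_rot: [0.999, -0.036, -0.0, -0.0]
ft_force: [-0.9, -1.2, -2.2]
grip_width: 0.0236
grip_force: 35.0
```

Request:
drive_tool([
  [[0, 0, 0.5, 0, 0, 0], [0, 0, 0, 0, 0, 0], [0, 0, 0, 0, 0, 0]],
])

```text
time: 9.42
position: [0.5861, 0.0789, 0.2144]
tool_rot: [0.999, -0.036, 0.0, 0.0]
ft_force: [-1.2, -0.0, 0.2]
grip_width: 0.0239
grip_force: 35.0
```

On the bar, with about 2.7 N of support. Next is a slow slide at about 1 cm/s. I expect contact with the hung basket after ~10 mm and the stop roughly 27–33 mm beyond that.

Request:
drive_tool([
  [[0.8, 0, 0, 0, 0, 0], [0.8, 0, 0, 0, 0, 0], [0.8, 0, 0, 0, 0, 0], [0.8, 0, 0, 0, 0, 0], [0.8, 0, 0, 0, 0, 0], [0.8, 0, 0, 0, 0, 0], [0.8, 0, 0, 0, 0, 0], [0.8, 0, 0, 0, 0, 0]],
])

```text
time: 10.08
position: [0.5918, 0.0786, 0.2144]
tool_rot: [0.999, -0.036, -0.001, -0.0]
ft_force: [-5.4, 0.5, 6.0]
grip_width: 0.0239
grip_force: 35.0
```

Request:
drive_tool([
  [[0.8, 0, 0, 0, 0, 0], [0.8, 0, 0, 0, 0, 0], [0.8, 0, 0, 0, 0, 0], [0.8, 0, 0, 0, 0, 0], [0.8, 0, 0, 0, 0, 0], [0.8, 0, 0, 0, 0, 0], [0.8, 0, 0, 0, 0, 0]],
])

```text
time: 10.67
position: [0.5967, 0.0783, 0.2144]
tool_rot: [0.999, -0.036, -0.002, -0.0]
ft_force: [-7.2, 0.6, 8.1]
grip_width: 0.0238
grip_force: 35.0
```

```bash
python3 - <<'E'
from h import *
import pickle
o=sensors.get_obs();print(o['position'],o['ft_force'],o['moment'])
s=cam('scene');pickle.dump(s,open('scene4.pkl','wb'))
P0=np.array([.5022,.0845,.2325]);M=R.from_quat([.999369,-.035515,0,0]).as_matrix()
# grip tops of hung (grey) in scene3 vs 4: image shift by phase/template
a=pickle.load(open('scene3.pkl','rb'))
g0=cv2.cvtColor(a['img'],cv2.COLOR_RGB2GRAY);g1=cv2.cvtColor(s['img'],cv2.COLOR_RGB2GRAY)
t=g0[222:245,298:319]
r=cv2.matchTemplate(g1[200:290,270:350],t,cv2.TM_CCOEFF_NORMED);print(cv2.minMaxLoc(r)[1],np.array(cv2.minMaxLoc(r)[3])+[270,200],'was 298,222')
# predicted stop top front edge pixels in scene for stop front at hook x
for hx in(-25,-35,-45):
    print(hx,[np.round((np.array(proj(a,P0+M@np.array([46.9+165+hx,-1.6+y,0])/1e3*1+np.array([0,0,.198-.2325])))-[220,170])*4) for y in(-18,18)])
E
```

```text
[0.59669529 0.07830781 0.21440369] [-7.16650357  0.55588904  8.07482718] [ 0.05696726  1.37095409 -0.00513869]
0.8110958337783813 [298 222] was 298,222
-25 [array([347., 371.]), array([273., 341.])]
-35 [array([357., 354.]), array([283., 326.])]
-45 [array([366., 338.]), array([293., 310.])]
```

Vertical load has crept up to about 10 N on the bar, so some of the x force is friction. I ease up half a millimetre before touching the hung basket.

Request:
drive_tool([
  [[0, 0, -0.4, 0, 0, 0], [0, 0, 0, 0, 0, 0], [0, 0, 0, 0, 0, 0]],
])

```text
time: 10.97
position: [0.5974, 0.0782, 0.2144]
tool_rot: [0.999, -0.036, -0.001, -0.0]
ft_force: [-4.5, -0.2, 4.4]
grip_width: 0.0237
grip_force: 35.0
```

Request:
drive_tool([
  [[0.8, 0, -0.2, 0, 0, 0], [0.8, 0, 0, 0, 0, 0], [0.8, 0, 0, 0, 0, 0], [0.8, 0, 0, 0, 0, 0]],
])

```text
time: 11.3
position: [0.6012, 0.0779, 0.2144]
tool_rot: [0.999, -0.036, -0.0, -0.0]
ft_force: [-3.2, 0.6, 1.1]
grip_width: 0.0239
grip_force: 35.0
```

Request:
drive_tool([
  [[0.8, 0, -0.1, 0, 0, 0], [0.8, 0, 0, 0, 0, 0], [0.8, 0, 0, 0, 0, 0], [0.8, 0, 0, 0, 0, 0], [0.8, 0, 0, 0, 0, 0], [0.8, 0, 0, 0, 0, 0], [0.8, 0, 0, 0, 0, 0]],
])

```text
time: 11.88
position: [0.6072, 0.0773, 0.2145]
tool_rot: [0.999, -0.036, 0.0, 0.0]
ft_force: [-1.1, 0.2, -3.0]
grip_width: 0.0239
grip_force: 35.0
```

```bash
cat > trk.py <<'E'
from h import *
import pickle
o=sensors.get_obs();print(o['position'],o['ft_force'],o['moment'])
s=cam('scene');a=pickle.load(open('scene3.pkl','rb'))
g0=cv2.cvtColor(a['img'],cv2.COLOR_RGB2GRAY);g1=cv2.cvtColor(s['img'],cv2.COLOR_RGB2GRAY)
r=cv2.matchTemplate(g1[200:290,270:350],g0[222:238,298:319],cv2.TM_CCOEFF_NORMED);x=np.array(cv2.minMaxLoc(r)[3])+[270,200]
print(cv2.minMaxLoc(r)[1],x,'moved mm',1e3*(onz(s,*(x+10.),.226)-onz(s,308.,232.,.226)))
E
python3 trk.py
```

```text
[0.60724081 0.07733919 0.21446712] [-1.11056857  0.16977322 -2.99765582] [0.02851855 0.23028198 0.03752541]
0.7863709330558777 [283 252] moved mm [71.74465325 -0.42975142  0.        ]
```

Request:
drive_tool([
  [[0.8, 0, 0.1, 0, 0, 0], [0.8, 0, 0, 0, 0, 0], [0.8, 0, 0, 0, 0, 0], [0.8, 0, 0, 0, 0, 0], [0.8, 0, 0, 0, 0, 0], [0.8, 0, 0, 0, 0, 0], [0.8, 0, 0, 0, 0, 0]],
])

```text
time: 12.52
position: [0.6125, 0.077, 0.2147]
tool_rot: [0.999, -0.036, 0.0, -0.0]
ft_force: [-0.7, 0.7, -3.4]
grip_width: 0.0238
grip_force: 35.0
```

Request:
drive_tool([
  [[0.8, 0, 0, 0, 0, 0], [0.8, 0, 0, 0, 0, 0], [0.8, 0, 0, 0, 0, 0], [0.8, 0, 0, 0, 0, 0], [0.8, 0, 0, 0, 0, 0]],
])

```text
time: 12.93
position: [0.6165, 0.0767, 0.2146]
tool_rot: [0.999, -0.036, -0.0, -0.0]
ft_force: [-1.8, 0.5, -3.1]
grip_width: 0.0236
grip_force: 35.0
```

```bash
python3 - <<'E'
from h import *
import pickle
c=cam('wrist');o=c['o'];M=R.from_quat(o['tool_rot']).as_matrix();P=o['position'];print(P,o['ft_force'])
pickle.dump(c,open('w6.pkl','wb'))
g=cv2.cvtColor(c['img'],cv2.COLOR_RGB2GRAY)
print(g[60:240:2,278])
for x in(20,30,40,60,80):print(x,proj(c,P+M@np.array([x-1.2,-.8,0])/1e3+np.array([0,0,.19-P[2]]))[1],proj(c,P+M@np.array([x-1.2,-.8,0])/1e3+np.array([0,0,.226-P[2]]))[1])
E
```

```text
[0.61646101 0.07674441 0.21464921] [-1.77316298  0.46153594 -3.12684726]
[ 68 147 174 209 230 231 230 231 231 231 231 231 231 231 231 231 231 228
 210 226 232 232 232 232 232 232 232 232 232 232 232 233 232 232 231 216
 165 219 232 232 231 222 221 231 231 232 231 232 231 231 231 231 228 183
  89  67  68  73 105 143 166 182 190 189 189 187 186 185 184 183 172 158
 158 156 156 155 152 135 118 112 123 120 126 126 128 165 188 142 125 125]
20 222.64522371594217 246.57631325674404
30 203.87498316599056 223.35283632702473
40 184.55437847816478 199.26776785995136
60 144.1623282567682 148.3136763347145
80 101.25404153126223 93.27576955115796
```

Request:
drive_tool([
  [[0.8, 0, 0, 0, 0, 0], [0.8, 0, 0, 0, 0, 0], [0.8, 0, 0, 0, 0, 0], [0.8, 0, 0, 0, 0, 0]],
])

```text
time: 13.32
position: [0.6196, 0.0765, 0.2147]
tool_rot: [0.999, -0.036, -0.0, -0.0]
ft_force: [-1.5, -0.1, -1.6]
grip_width: 0.0241
grip_force: 35.0
```

Request:
drive_tool([
  [[0.6, 0, 0, 0, 0, 0], [0.5, 0, 0, 0, 0, 0], [0, 0, 0, 0, 0, 0]],
])

```text
time: 13.57
position: [0.6208, 0.0764, 0.2147]
tool_rot: [0.999, -0.036, 0.0, -0.0]
ft_force: [-1.0, 0.4, -3.1]
grip_width: 0.0239
grip_force: 35.0
```

Request:
drive_tool([
  [[0.6, 0, 0, 0, 0, 0], [0.6, 0, 0, 0, 0, 0]],
])

```text
time: 13.73
position: [0.6218, 0.0764, 0.2147]
tool_rot: [0.999, -0.036, -0.0, -0.0]
ft_force: [-1.2, -0.1, -2.9]
grip_width: 0.0238
grip_force: 35.0
```

Request:
drive_tool([
  [[0.6, 0, 0, 0, 0, 0], [0.6, 0, 0, 0, 0, 0]],
])

```text
time: 13.9
position: [0.622, 0.0764, 0.2147]
tool_rot: [0.999, -0.036, -0.001, -0.0]
ft_force: [-5.9, 0.9, 1.5]
grip_width: 0.0239
grip_force: 35.0
```

Request:
drive_tool([
  [[0, 0, 0, 0, 0, 0]],
])

```text
time: 13.98
position: [0.622, 0.0764, 0.2147]
tool_rot: [0.999, -0.036, -0.001, -0.0]
ft_force: [-5.5, -0.3, 1.8]
grip_width: 0.0237
grip_force: 35.0
```

Request:
drive_tool([
  [[0.2, 0, 0, 0, 0, 0], [0, 0, 0, 0, 0, 0], [0, 0, 0, 0, 0, 0]],
])

```text
time: 14.23
position: [0.622, 0.0764, 0.2147]
tool_rot: [0.999, -0.036, -0.001, 0.0]
ft_force: [-5.6, -0.1, 0.8]
grip_width: 0.024
grip_force: 35.0
```

Request:
drive_tool([
  [[0.3, 0, 0, 0, 0, 0], [0, 0, 0, 0, 0, 0], [0, 0, 0, 0, 0, 0]],
])

```text
time: 14.48
position: [0.622, 0.0764, 0.2147]
tool_rot: [0.999, -0.036, -0.002, -0.0]
ft_force: [-7.2, -0.1, 0.9]
grip_width: 0.0239
grip_force: 35.0
```

Request:
drive_tool([
  [[0.25, 0, 0, 0, 0, 0], [0, 0, 0, 0, 0, 0], [0, 0, 0, 0, 0, 0], [0, 0, 0, 0, 0, 0], [0, 0, 0, 0, 0, 0], [0, 0, 0, 0, 0, 0], [0, 0, 0, 0, 0, 0], [0, 0, 0, 0, 0, 0]],
])

```text
time: 15.15
position: [0.622, 0.0764, 0.2147]
tool_rot: [0.999, -0.036, -0.002, 0.0]
ft_force: [-6.2, 0.3, 2.7]
grip_width: 0.0237
grip_force: 35.0
```

Request:
drive_tool([
  [[0.2, 0, -0.4, 0, 0, 0], [0.1, 0, 0, 0, 0, 0], [0, 0, 0, 0, 0, 0], [0, 0, 0, 0, 0, 0], [0, 0, 0, 0, 0, 0]],
])

```text
time: 15.57
position: [0.6221, 0.0764, 0.2147]
tool_rot: [0.999, -0.036, -0.002, -0.0]
ft_force: [-6.6, -0.2, 1.0]
grip_width: 0.0234
grip_force: 35.0
```

Request:
drive_tool([
  [[0.3, 0, -0.3, 0, 0, 0], [0.1, 0, 0, 0, 0, 0], [0, 0, 0, 0, 0, 0], [0, 0, 0, 0, 0, 0], [0, 0, 0, 0, 0, 0]],
])

```text
time: 15.98
position: [0.6221, 0.0764, 0.2148]
tool_rot: [0.999, -0.036, -0.003, -0.0]
ft_force: [-5.9, -0.4, 0.0]
grip_width: 0.0236
grip_force: 35.0
```

Request:
drive_tool([
  [[0, 0, 0, 0, 0, 0], [0, 0, 0, 0, 0, 0], [0.2, 0, 0, 0, 0, 0], [0.2, 0, 0, 0, 0, 0], [0, 0, 0, 0, 0, 0]],
], squeeze=55)

```text
time: 16.4
position: [0.6221, 0.0764, 0.2148]
tool_rot: [0.999, -0.035, -0.003, -0.0]
ft_force: [-7.0, -0.2, 1.0]
grip_width: 0.0238
grip_force: 55.0
```

```bash
python3 - <<'E'
from h import *
F=[]
for i in range(4):
    cam('top');o=sensors.get_obs();F.append(np.r_[o['ft_force'],o['moment']])
print(np.round(F,2))
E
```

```text
[[-8.01 -0.31  0.23  0.1   1.35  0.03]
 [-7.59  0.11  1.2   0.08  1.31 -0.09]
 [-7.04 -0.32 -0.1   0.08  1.29 -0.01]
 [-6.95  1.28  1.55  0.08  1.31 -0.04]]
```

Request:
drive_tool([
  [[0.2, 0, 0, 0, 0, 0], [0.1, 0, 0, 0, 0, 0], [0, 0, 0, 0, 0, 0], [0, 0, 0, 0, 0, 0], [0, 0, 0, 0, 0, 0], [0, 0, 0, 0, 0, 0]],
])

```text
time: 17.1
position: [0.6221, 0.0764, 0.2148]
tool_rot: [0.999, -0.035, -0.004, -0.0]
ft_force: [-8.1, 0.7, 1.8]
grip_width: 0.0237
grip_force: 55.0
```

Steady push of about 8 N held. Now I relax the load and release.

Request:
drive_tool([
  [[-0.3, 0, 0, 0, 0, 0], [-0.3, 0, 0, 0, 0, 0], [-0.3, 0, 0, 0, 0, 0], [0, 0, 0, 0, 0, 0], [0, 0, 0, 0, 0, 0]],
])

```text
time: 17.52
position: [0.6221, 0.0764, 0.2148]
tool_rot: [0.999, -0.036, -0.003, -0.0]
ft_force: [-5.7, 1.1, -0.5]
grip_width: 0.0235
grip_force: 55.0
```

Request:
drive_tool([
  [[-0.4, 0, 0, 0, 0, 0], [-0.4, 0, 0.1, 0, 0, 0], [0, 0, 0, 0, 0, 0], [0, 0, 0, 0, 0, 0]],
])

```text
time: 17.85
position: [0.622, 0.0764, 0.2147]
tool_rot: [0.999, -0.036, -0.002, -0.0]
ft_force: [-5.4, 0.1, -1.6]
grip_width: 0.0236
grip_force: 55.0
```

Request:
drive_tool([
  [[-0.4, 0, 0.1, 0, 0, 0], [-0.3, 0, 0.1, 0, 0, 0], [0, 0, 0, 0, 0, 0], [0, 0, 0, 0, 0, 0]],
])

```text
time: 18.18
position: [0.622, 0.0764, 0.2147]
tool_rot: [0.999, -0.036, -0.001, -0.0]
ft_force: [-5.8, -0.1, -2.1]
grip_width: 0.0233
grip_force: 55.0
```

Request:
drive_tool([
  [[-0.4, 0, 0, 0, 0, 0], [0, 0, 0, 0, 0, 0], [0, 0, 0, 0, 0, 0]],
])

```text
time: 18.43
position: [0.622, 0.0764, 0.2148]
tool_rot: [0.999, -0.036, -0.001, -0.0]
ft_force: [-5.4, -0.6, -2.3]
grip_width: 0.0236
grip_force: 55.0
```

```bash
python3 - <<'E'
from h import *
o=sensors.get_obs();print(o['position'],o['ft_force'],o['moment'],o['tool_rot'])
E
```

```text
[0.62197734 0.0764332  0.21475078] [-5.39074822 -0.55252462 -2.34565754] [ 0.09090531  0.91409982 -0.04566429] [ 9.99365946e-01 -3.55999247e-02 -5.85236602e-04 -9.04270157e-05]
```

Request:
drive_tool([
  [[-0.3, 0, 0, 0, 0, 0], [-0.3, 0, 0, 0, 0, 0], [0, 0, 0, 0, 0, 0], [0, 0, 0, 0, 0, 0]],
])

```text
time: 18.77
position: [0.6219, 0.0764, 0.2148]
tool_rot: [0.999, -0.036, 0.0, -0.0]
ft_force: [-4.1, 0.4, -4.1]
grip_width: 0.0235
grip_force: 55.0
```

Request:
drive_tool([
  [[-0.2, 0, 0.2, 0, 0, 0], [-0.2, 0, 0.2, 0, 0, 0], [0, 0, 0, 0, 0, 0], [0, 0, 0, 0, 0, 0]],
])

```text
time: 19.1
position: [0.6219, 0.0764, 0.2148]
tool_rot: [0.999, -0.036, 0.001, -0.0]
ft_force: [-2.9, 1.6, -3.2]
grip_width: 0.0237
grip_force: 55.0
```

Request:
drive_tool([
  [[0, 0, 0, 0, 0, 0], [0, 0, 0, 0, 0, 0], [0, 0, 0, 0, 0, 0], [0, 0, 0, 0, 0, 0]],
], squeeze=4)

```text
time: 19.43
position: [0.6222, 0.0763, 0.2151]
tool_rot: [0.999, -0.036, 0.001, 0.0]
ft_force: [-1.1, 0.2, -1.8]
grip_width: 0.0241
grip_force: 4.0
```

Request:
drive_tool([
  [[0, 0, 0, 0, 0, 0], [0, 0, 0, 0, 0, 0], [0, 0, 0, 0, 0, 0], [0, 0, 0, 0, 0, 0], [0, 0, 0, 0, 0, 0], [0, 0, 0, 0, 0, 0], [0, 0, 0, 0, 0, 0], [0, 0, 0, 0, 0, 0]],
], gripper=55)

```text
time: 20.1
position: [0.6215, 0.0764, 0.2147]
tool_rot: [0.999, -0.036, 0.0, 0.0]
ft_force: [-0.5, 0.4, 0.0]
grip_width: 0.0477
grip_force: 0.0
```

Released, with zero force on the tool. I lift straight up, back off, and then check from the cameras.

Request:
drive_tool([
  [[0, 0, -3, 0, 0, 0], [0, 0, -8, 0, 0, 0], [0, 0, -12, 0, 0, 0], [0, 0, -20, 0, 0, 0], [0, 0, -20, 0, 0, 0], [0, 0, -20, 0, 0, 0], [-30, 0, -20, 0, 0, 0], [-30, 0, -10, 0, 0, 0]],
])

```text
time: 20.77
position: [0.5633, 0.0804, 0.3307]
tool_rot: [0.999, -0.036, 0.003, 0.0]
ft_force: [1.1, 0.5, -0.1]
grip_width: 0.0477
grip_force: 0.0
```

Request:
drive_tool([
  [[-30, 0, 0, 0, 0, 0], [-30, 0, 0, 0, 0, 0], [0, 0, 0, 0, 0, 0], [0, 0, 0, 0, 0, 0]],
])

```text
time: 21.1
position: [0.5005, 0.0852, 0.3288]
tool_rot: [0.999, -0.035, 0.001, 0.0]
ft_force: [1.2, -0.2, 0.2]
grip_width: 0.0478
grip_force: 0.0
```

```bash
python3 - <<'E'
from h import *
s=cam('scene');t=cam('top');o=t['o'];print(o['position'])
hd=np.array([.9974,-.0711]);org=np.array([.713,.071])
for n,c in(('scene',s),('top',t)):
    im=c['img'];
    u,v=proj(c,[.62,.077,.2]);u,v=int(u),int(v)
    hsv=cv2.cvtColor(im,cv2.COLOR_RGB2HSV)
    # grip blocks: mid grey, slightly bluish
    b=im[...,2].astype(int)-im[...,0]
    m=np.zeros(im.shape[:2],np.uint8);r=70
    m[v-r:v+r,u-r:u+r]=((b>=3)&(im.max(2)>100)&(hsv[...,1]<60))[v-r:v+r,u-r:u+r]
    m=cv2.morphologyEx(m,cv2.MORPH_OPEN,np.ones((3,3)))
    nn,l,st,ce=cv2.connectedComponentsWithStats(m)
    for i in range(1,nn):
        if st[i,4]>20:
            X=onz(c,*ce[i],.226)[:2]-org; print(n,st[i],ce[i].round(1),im[int(ce[i][1]),int(ce[i][0])],'hook mm',(1e3*np.array([X@hd,X@[-hd[1],hd[0]]])).round(1))
    for x in(-.05,-.09):
        X=org+x*hd;print('expected',x,np.round(proj(c,[*X,.226])))
E
```

```text
[0.50209037 0.08498506 0.32882455]
expected -0.05 [304. 239.]
expected -0.09 [313. 224.]
top [284 121  17  25 310] [292.2 134.1] [239 240 242] hook mm [  19.8 -123.6]
top [230 133  13   9 102] [236.2 137.1] [122 121 127] hook mm [ 2.7 -3.9]
top [228 150  15   6  74] [235.1 152.4] [239 240 242] hook mm [-30.7  -4.8]
top [161 198   8  39 211] [163.5 213.5] [106 123 136] hook mm [-175.5  135.5]
top [ 168  201   58   45 2347] [196.6 223. ] [127 143 156] hook mm [-189.5   63. ]
top [224 202  16  50 524] [231.3 227. ] [107 123 136] hook mm [-191.5  -11.7]
expected -0.05 [232. 161.]
expected -0.09 [230. 179.]
```

```bash
python3 - <<'E'
from h import *
import pickle
hd=np.array([.9974,-.0711]);org=np.array([.713,.071])
a=pickle.load(open('scene3.pkl','rb'))
for n,c in(('scene',cam('scene')),('top',cam('top')),('before',a)):
    g=cv2.cvtColor(c['img'],cv2.COLOR_RGB2GRAY)
    print(n)
    for h in(.226,.19):
      print(h,[(x,int(cv2.getRectSubPix(g,(1,1),tuple(map(float,proj(c,[*(org+x/1e3*hd),h]))))[0,0])) for x in range(-130,-18,4)])
w=cam('wrist');o=w['o'];M=R.from_quat(o['tool_rot']).as_matrix()
g=cv2.cvtColor(w['img'],cv2.COLOR_RGB2GRAY)
for y in(0,13):
  print('wrist z.19 y',y,[(x,int(cv2.getRectSubPix(g,(1,1),tuple(map(float,proj(w,[*(org+x/1e3*hd+y/1e3*np.array([.0711,.9974])),.19]))))[0,0])) for x in range(-124,-30,3)])
E
```

```text
scene
0.226 [(-130, 24), (-126, 23), (-122, 23), (-118, 22), (-114, 22), (-110, 23), (-106, 24), (-102, 32), (-98, 132), (-94, 173), (-90, 176), (-86, 177), (-82, 127), (-78, 72), (-74, 72), (-70, 72), (-66, 71), (-62, 71), (-58, 147), (-54, 173), (-50, 177), (-46, 178), (-42, 125), (-38, 73), (-34, 73), (-30, 71), (-26, 71), (-22, 69)]
0.19 [(-130, 193), (-126, 142), (-122, 94), (-118, 86), (-114, 92), (-110, 68), (-106, 71), (-102, 72), (-98, 72), (-94, 71), (-90, 70), (-86, 105), (-82, 169), (-78, 122), (-74, 62), (-70, 56), (-66, 58), (-62, 67), (-58, 70), (-54, 71), (-50, 70), (-46, 81), (-42, 194), (-38, 220), (-34, 245), (-30, 247), (-26, 247), (-22, 236)]
top
0.226 [(-130, 221), (-126, 221), (-122, 233), (-118, 210), (-114, 235), (-110, 165), (-106, 92), (-102, 88), (-98, 192), (-94, 195), (-90, 191), (-86, 182), (-82, 238), (-78, 237), (-74, 236), (-70, 175), (-66, 76), (-62, 109), (-58, 197), (-54, 193), (-50, 188), (-46, 176), (-42, 222), (-38, 185), (-34, 240), (-30, 240), (-26, 240), (-22, 216)]
0.19 [(-130, 96), (-126, 161), (-122, 233), (-118, 237), (-114, 205), (-110,
[... 1057 characters left out ...]
, (-103, 188), (-100, 87), (-97, 61), (-94, 137), (-91, 207), (-88, 210), (-85, 209), (-82, 206), (-79, 202), (-76, 177), (-73, 236), (-70, 239), (-67, 239), (-64, 208), (-61, 133), (-58, 57), (-55, 58), (-52, 59), (-49, 59), (-46, 59), (-43, 59), (-40, 59), (-37, 59), (-34, 59), (-31, 59)]
wrist z.19 y 13 [(-124, 181), (-121, 145), (-118, 108), (-115, 72), (-112, 208), (-109, 239), (-106, 238), (-103, 188), (-100, 177), (-97, 162), (-94, 138), (-91, 144), (-88, 147), (-85, 170), (-82, 173), (-79, 174), (-76, 224), (-73, 232), (-70, 231), (-67, 231), (-64, 176), (-61, 169), (-58, 169), (-55, 173), (-52, 172), (-49, 176), (-46, 177), (-43, 177), (-40, 178), (-37, 179), (-34, 180), (-31, 181)]
```

The blocks sit at hook x about −90 (spare) and −50 mm (hung). That is about 40 mm apart, and the hung basket has been pushed back about 25 mm.

```bash
python3 -c "
from rig import ticket
print(ticket.hand_in())"
```

```text
the job is handed in; nothing more can be done
None
```

I handed the job in at about 21 s on the robot's clock, with no verdict returned. The loose basket hangs on the bar in front of the first, about 40 mm between centres. It pushed the first back about 25 mm to the stop and bore on it there with roughly 7–8 N at the wrist, and the other glassware was not touched.

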